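Pack sprocket cassettes in a grid on a sloping tray

ROBOT

A 6-joint arm with a two-finger parallel gripper is mounted at the origin on the work surface. World frame = base frame: x ahead of the robot, y to its left, z up, the work surface at z = 0. Lengths are in m, angles in rad, forces in N, time in s.
With the tool pointing down it reaches from about 0.325 to 0.875 m from the base axis. Payload 4.4 kg.
Tool frame: the origin (TCP) lies between the finger pads; the fingertips stand 25 mm ahead of it and the grasp point (between the pads) lies 6 mm ahead of it; z points along the fingers, y is the line along which they close (so a half turn about z gives the same grasp; the last joint's range is limited). The gripper opens to 85 mm and grips with 20 to 120 N. Pads are 22 mm wide; open, the fingers measure 114 mm over their backs; the gripper's body (76 mm by 85 mm) begins 54 mm behind the grasp point. The pads swing forward as they close: fully open they stand 13 mm farther back than shut.
Start: joints at [1.079, 0.207, 1.542, -0, 1.393, -0.15], TCP at [0.192, 0.542, 0.256] pointing down, gripper open.
Joint ranges: [-2.73, 2.73], [-0.86, 2.22], [0.23, 2.46], [-1.11, 4.25], [0.08, 2.63], [-2.82, 2.82]. Speed limits (rad/s): [2.79, 2.79, 3.14, 3.14, 3.14, 3.14].

INTERFACE

Orientations are given as a unit quaternion [x, y, z, w].
In Python, from rig import bot, grab_frame, job, find_in, silhouettes gives the robot as it stands.
- The arm moves only by the shell command python3 -m handwheel 'ROWS' [FORCE]. ROWS is JSON, a list of rows, each a list of 7 numbers: the shift along the tool's x, y, z scaled (see below), then the turn, a rotation vector about the tool's x, y, z scaled (see below), then the opening, from 0 (shut) to 1 (fully open). In form: [[dx, dy, dz, rx, ry, rz, fingers], ...]. A call has 1 to 12 rows; each row shifts and turns the commanded pose from where the row before left it, along the tool's axes as they then stand; what a row does not reach is not made up. The controller multiplies each number of a shift by 120 mm and each number of a turn by 5 degrees. A row lasts 1/12 s, in which the tool goes at most 41.7 mm and 7.16 degrees, less where a joint would pass 70% of its speed; a pose out of reach is approached as far as the arm can. A call with a number of a shift or a turn outside -1 to 1 is refused whole. A call with a gripper value outside its range is refused whole. The fingers move at their own pace and stop on an object; FORCE is the grip in N (left out, the last holds). Time passes only in rows, so rows that do not move let the fingers close. It gives the time, the measured TCP pose, the force, the opening and the grip force at its end, in the units of the state.
- bot.observe(): the state, without advancing time (a new reading comes with each control period).
- grab_frame(name): name is "side" or "top"; returns a dict with "frame" (400x640x3 uint8, blue, green, red), "fx", "fy", "cx", "cy" (pixels), "world_from_camera" (4x4, takes a point from camera to world coordinates). Camera axes: x right, y up, looking along -z (the intrinsics and any distortion apply to the point x, -y, -z); pixel columns grow to the right and rows downward; lengths in m; the calibration is good to about 2 mm. A picture is of the moment at which its call begins. There is no depth.
- job.finish_job(): hands the job in; it is judged then, once.
Trained networks look in the newest picture that a camera, given by its name, has taken for a name from the list of things; names that differ only in an ending like _2 or _b are one class to them, and where a whole thing is asked for, a point or a joint stands for the part that bears it (a point fixed in the world has none). Each returns a list of dicts, best first, with "confidence" (0 to 1); they miss things now and then, are a little off and sometimes report something else, mostly with a low value. They report only what shows in the picture. A call takes as long as a camera call. They do not tell look-alikes from the thing itself.
- find_in(camera, query): "xy" ([column, row] in pixels, amid what is visible of it).
- silhouettes(camera, query): "mask" (400x640 bool, what is visible of it) and "xy" ([column, row] in pixels, amid what is visible of it).
The state is a dict: "time": time; "joint_positions": joint angles; "qd": joint speeds; "effort": joint torques, N m; "ee_pos": TCP position; "eef_rot": TCP orientation; "force": force on the tool from outside, world axes, zero at the start; "wrist_torque": the same for the moment, N m; "width": opening from 0.0 (shut) to 1.0 (fully open); "grasp_force": force on a finger pad.
Only numpy, scipy, OpenCV 4.12 (cv2) and the standard library are available. Lean on these libraries where they do the work, as an engineer would, in place of code of your own. Each camera call takes 0.05 s, during which the arm holds its last target. There are 200 camera calls.

TASK

Lay the three loose sprocket cassettes flat on the sloping tray beside the one already there, big disc down, so that the four make a neat two-by-two grid; set them down, do not drop them, and leave the other things on the bench alone. Then slide the tray's clamping bar firmly against the grid until the cassettes are packed tight against the far side fence with no play, without ramming it, and let go.

Things in the scene. Friction and masses are not known exactly. Their poses are not given: they have to be found in the camera images.
- deck: sloping steel tray fixed on a stand, rising 30 degrees, low side nearer the robot. Origin: on its floor, in the inner corner of low lip and side fence; x up the slope, z square to the floor, floor at negative y. Lip at x=0 (14 mm high), top edge at x=190 mm (10 high), side fence at y=0 (16 high), 8-10 mm thick; floor open to y=-313. Grid: centres at x=47 and 142, y=-46 and -138 mm.
- lamp (a point): middle of the axis of the lamp bar, 24 mm thick, 360 mm long, that crosses above the tray parallel to the lip (at x=250, z=165 mm in the tray's frame) on a 14 mm post near each end. It blocks a vertical tool over the upper row; with the tool square to the tray floor (tilted 30 degrees) the way is free.
- follower: clamping bar across the tray floor: 184 mm long (up the slope), 16 thick, 22 high; slides along the tray's y with 3 N friction and stays put. In its middle a black grip plate 50 mm (up the slope) x 16 mm, reaching 60 mm above the floor. Origin: on the floor, mid-length, at the face towards the cassettes; axes as the tray's; bar and plate at y=-16 to 0. Moves to +y to close, 22-50 mm.
- c1: bicycle sprocket cassette, a stepped round steel part: 92 mm toothed disc from 0 to 10 mm high, 70 mm one from 10 to 16 mm, plain round neck of 44 mm diameter from 16 to 46 mm to grip it by; 0.2 to 0.33 kg. Origin: centre of its underside, z along its axis towards the neck. Starts loose on the bench.
- c2: bicycle sprocket cassette, a stepped round steel part: 92 mm toothed disc from 0 to 10 mm high, 70 mm one from 10 to 16 mm, plain round neck of 44 mm diameter from 16 to 46 mm to grip it by; 0.2 to 0.33 kg. Origin: centre of its underside, z along its axis towards the neck. Starts loose on the bench.
- c3: bicycle sprocket cassette, a stepped round steel part: 92 mm toothed disc from 0 to 10 mm high, 70 mm one from 10 to 16 mm, plain round neck of 44 mm diameter from 16 to 46 mm to grip it by; 0.2 to 0.33 kg. Origin: centre of its underside, z along its axis towards the neck. Starts loose on the bench.
- c4: bicycle sprocket cassette, a stepped round steel part: 92 mm toothed disc from 0 to 10 mm high, 70 mm one from 10 to 16 mm, plain round neck of 44 mm diameter from 16 to 46 mm to grip it by; 0.2 to 0.33 kg. Origin: centre of its underside, z along its axis towards the neck. Already lies in the tray, in the corner of lip and side fence.
- oil: bystander: white oil bottle, 56 mm in diameter, 150 mm high; origin centre of its underside
- driver: bystander: screwdriver lying on the bench
- mug: bystander: white mug, 80 mm wide, 90 mm high; origin centre of its underside
- bin: bystander: open yellow bin 120 x 100 x 60 mm; origin centre of its underside
Things that resemble listed ones, but are neither listed nor needed, are in the scene too. What is shaped like the c3 but purple is not meant. Leave any pink look-alike of the c1 alone.

How it is judged:
By the outcome, as a careful person would: the job done as asked, in the order asked, and still so for the second after the job is handed in, with the robot touching nothing.
It also fails if it takes over 72 s, if anything falls off the work surface, if the arm or the gripper's body presses on something with over 40 N, if the wrist force passes 120 N, or if a joint passes its speed limit or range.

## Working session

There is one attempt and no reset: what is moved stays moved. The work goes in short steps, Python scripts to look and compute and a shell command to move; the robot and the scene stay as the last step left them, time stands still between calls to the robot, and variables do not carry over. Pictures are saved under pics/ and viewed, at most 10 in all, crops included, and the job is handed in when it is done.

```bash
ls; mkdir -p pics
python3 - <<'E'
from rig import bot, grab_frame, find_in, silhouettes
import cv2, numpy as np
for n in("side","top"):
    f=grab_frame(n); cv2.imwrite(f"pics/{n}0.png",f["frame"])
    print(n,f["fx"],f["fy"],f["cx"],f["cy"],[k for k in f],np.round(f["world_from_camera"],4).tolist())
    for q in("c1","deck","follower","lamp","oil","mug"):
        print(q,[(np.round(d["xy"]).tolist(),round(d["confidence"],2)) for d in find_in(n,q)])
print(bot.observe())
E
```

```text
pics
side 424.3128081777694 424.3128081777694 311.4161697356525 199.85562673836455 ['frame', 'fx', 'fy', 'cx', 'cy', 'world_from_camera'] [[0.918, 0.2629, -0.2968, 0.115], [-0.3963, 0.63, -0.6679, -1.0583], [0.0114, 0.7308, 0.6825, 1.299], [0.0, 0.0, 0.0, 1.0]]
c1 [([327.0, 307.0], 0.86), ([286.0, 270.0], 0.8), ([395.0, 288.0], 0.77), ([258.0, 189.0], 0.74), ([343.0, 268.0], 0.71), ([383.0, 258.0], 0.67)]
deck [([285.0, 200.0], 0.8), ([284.0, 273.0], 0.3)]
follower [([291.0, 200.0], 0.63)]
lamp [([283.0, 203.0], 0.62), ([284.0, 273.0], 0.25)]
oil [([360.0, 224.0], 0.56)]
mug [([312.0, 358.0], 0.57)]
top 369.4343516274819 369.4343516274819 319.3696993947895 206.62714657722734 ['frame', 'fx', 'fy', 'cx', 'cy', 'world_from_camera'] [[0.0018, 0.9908, -0.1353, 0.4073], [-1.0, 0.0006, -0.0088, 0.0306], [-0.0086, 0.1353, 0.9908, 1.6366], [0.0, 0.0, 0.0, 1.0]]
c1 [([370.0, 200.0], 0.72), ([405.0, 228.0], 0.63), ([356.0, 253.0], 0.59), ([264.0, 240.0], 0.52), ([372.0, 166.0], 0.51)]
deck [([285.0, 228.0], 0.63)]
follower [([306.0, 224.0], 0.55)]
lamp [([286.0, 222.0], 0.67)]
oil [([341.0, 167.0], 0.59)]
mug [([443.0, 266.0], 0.55)]
{'time': 0.7, 'joint_positions': array([ 1.07950628e+00,  2.06574095e-01,  1.54150432e+00,  5.13271731e-06,
        1.39348084e+00, -1.50530531e-01]), 'qd': array([ 0.00079521,  0.00245762,  0.00046082,  0.00213304, -0.00035182,
       -0.00139147]), 'effort': array([-6.99510420e-04, -3.82921743e+01, -2.91894507e+01,  2.94461825e-05,
        8.00864545e-04,  6.63245842e-06]), 'ee_pos': array([0.1921957 , 0.54193486, 0.25629434]), 'eef_rot': array([1.69557067e-01, 9.85520371e-01, 1.66415507e-05, 2.86962322e-06]), 'force': array([ 0.25152861,  0.07476842, -0.09870506]), 'wrist_torque': array([-0.0722212 ,  0.01746049,  0.0276684 ]), 'grasp_force': 0.0, 'width': 0.9983117822736115}
```

Run:
```python
import cv2
s=cv2.imread("pics/side0.png")[130:390,190:480]; t=cv2.imread("pics/top0.png")[130:300,210:480]
cv2.imwrite("pics/side0c.png",cv2.resize(s,None,fx=2.3,fy=2.3,interpolation=cv2.INTER_CUBIC))
cv2.imwrite("pics/top0c.png",cv2.resize(t,None,fx=2.9,fy=2.9,interpolation=cv2.INTER_CUBIC))
```

```text
(no output)
```

View pics/side0c.png

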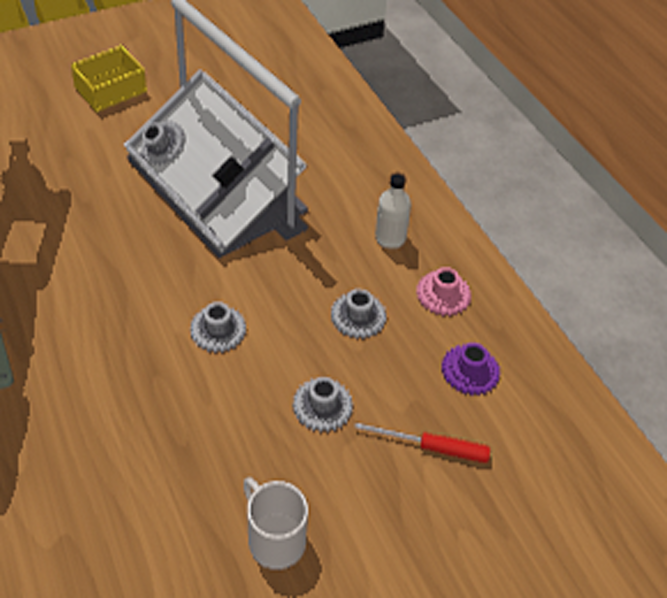

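View pics/top0c.png

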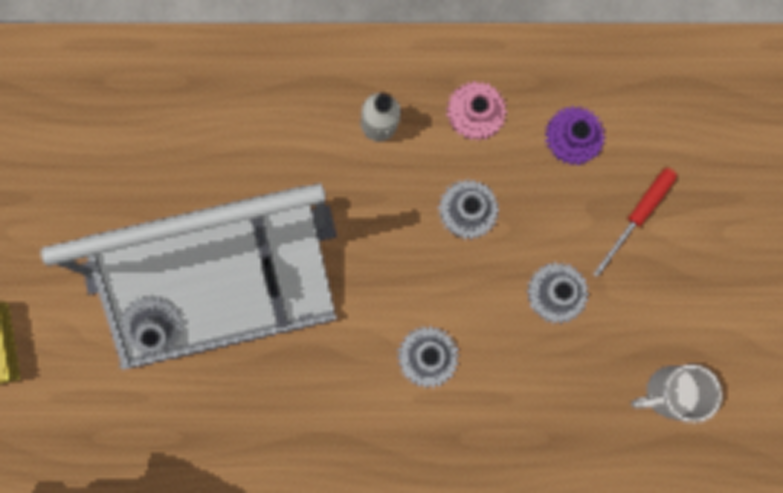

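```bash
cat > h.py <<'E'
import numpy as np, cv2
from scipy.optimize import least_squares
from scipy.spatial.transform import Rotation as R
C={"side":(424.3128,311.416,199.856,np.array([[0.918,0.2629,-0.2968,0.115],[-0.3963,0.63,-0.6679,-1.0583],[0.0114,0.7308,0.6825,1.299]])),
"top":(369.4344,319.37,206.627,np.array([[0.0018,0.9908,-0.1353,0.4073],[-1.0,0.0006,-0.0088,0.0306],[-0.0086,0.1353,0.9908,1.6366]]))}
def proj(n,p):
    f,cx,cy,T=C[n]; q=(np.asarray(p)-T[:,3])@T[:,:3]
    return np.array([cx+f*q[...,0]/-q[...,2],cy+f*q[...,1]/q[...,2]]).T
def dark(img,xy,r=7,th=75):
    x,y=map(int,np.round(xy)); g=cv2.cvtColor(img,cv2.COLOR_BGR2GRAY)[y-r:y+r+1,x-r:x+r+1].astype(float)
    w=np.clip(th-g,0,None); Y,X=np.mgrid[y-r:y+r+1,x-r:x+r+1]
    return np.array([(w*X).sum(),(w*Y).sum()])/w.sum(), int((w>0).sum())
def tri(obs,z=None):
    x0=np.array([.5,0,.05 if z is None else z])
    fun=lambda v: np.concatenate([proj(n,np.array([v[0],v[1],v[2] if z is None else z]))-o for n,o in obs.items()])
    s=least_squares(fun,x0[:3 if z is None else 2]); return s.x, np.round(s.fun,1)
def deckR(yaw): return R.from_euler('z',yaw)*R.from_euler('y',-30,degrees=True)
E
python3 - <<'E'
from h import *
I={n:cv2.imread(f"pics/{n}0.png") for n in C}
g={"cA":((285,265),(371,201)),"cB":((346,259),(404,230)),"cC":((330,299),(358,253)),"pink":((384,250),(375,166)),"purple":((396,284),(410,175)),"c4":((256.5,186.5),(261.7,246.2))}
H={}
for k,(s,t) in g.items():
    o={}
    for n,p in(("side",s),("top",t)): o[n],a=dark(I[n],p); 
    H[k]=o
    print(k,{n:np.round(v,1).tolist() for n,v in o.items()},"free",tri(o)[0].round(4),"z46",*tri(o,.046))
s=lambda x,y:(190+x/2.3,130+y/2.3); t=lambda x,y:(210+x/2.9,130+y/2.9)
P=[((-9,9,15),s(127,150),t(127,367)),((199,9,16),s(203,73),t(95,257)),((-9,-313,14),s(222,252),t(337,318)),
 ('L+',s(178,3),t(45,257)),('L-',s(293,100),t(323,190)),('F',s(229,167),t(268,275)),((47,-46,46),H["c4"]["side"],H["c4"]["top"])]
def res(v):
    r=[];Rm=deckR(v[3])
    for p,a,b in P:
        if p=='L+':p=(250,v[4]*1e3+180,165)
        if p=='L-':p=(250,v[4]*1e3-180,165)
        if p=='F':p=(95,v[5]*1e3-8,60)
        w=v[:3]+Rm.apply(np.array(p)/1e3)
        r+=[proj("side",w)-a,proj("top",w)-b]
    return np.concatenate(r)
f=least_squares(res,[.5,.2,.05,.2,-.15,-.2],loss='soft_l1')
print(f.x.round(4)); print(res(f.x).reshape(-1,4).round(1))
E
```

```text
cA {'side': [284.7, 266.8], 'top': [372.2, 200.3]} free [ 0.5242 -0.1451  0.041 ] z46 [ 0.52331057 -0.1464983 ] [26.5 -4.4 -8.4 29.7]
cB {'side': [346.1, 260.5], 'top': [403.9, 229.9]} free [ 0.55   -0.2965  0.2087] z46 [ 0.58560753 -0.25951772] [ -6.6  19.5 -14.2 -14.3]
cC {'side': [330.6, 299.6], 'top': [358.0, 252.4]} free [ 0.5261 -0.1723 -0.1803] z46 [ 0.48956491 -0.22852514] [-19.  -17.6  25.  -14.6]
pink {'side': [383.7, 250.3], 'top': [375.0, 165.6]} free [ 0.8059 -0.1996  0.0447] z46 [ 0.80550269 -0.19993107] [ 0.3 -0.2  0.   0.3]
purple {'side': [395.4, 285.9], 'top': [410.0, 175.2]} free [ 0.7645 -0.3546  0.0362] z46 [ 0.7612443 -0.3564111] [ 0.2 -1.   0.8  0.6]
c4 {'side': [256.3, 187.8], 'top': [262.5, 244.9]} free [0.4542 0.2812 0.0935] z46 [0.45931777 0.30227875] [ 1.1  4.8 -3.3 -0.2]
[ 0.426   0.3203  0.024   0.2358 -0.1432 -0.2196]
[[-0.1 -0.7  0.4  0. ]
 [-0.2 -0.7 -2.5 -5.2]
 [-0.1 -0.9  0.6 -0.6]
 [-0.6 -0.2 -0.2 -0.4]
 [ 1.8  2.1 -0.6  0.1]
 [-2.   0.5  0.5  2.1]
 [ 0.9  1.3  0.4  0.8]]
```

Run:
```python
from h import *
I={n:cv2.imread(f"pics/{n}0.png") for n in C}
for k,s_,t_ in(("A",(285,265),(358,253)),("B",(346,259),(371,201)),("C",(330,299),(404,230))):
    o={"side":dark(I["side"],s_)[0],"top":dark(I["top"],t_)[0]}; print(k,tri(o)[0].round(4),*tri(o,.046))
s=lambda x,y:(190+x/2.3,130+y/2.3); t=lambda x,y:(210+x/2.9,130+y/2.9)
P=[((-9,9,15),s(127,150),t(127,367)),((199,9,16),s(203,73),None),((-9,-313,14),s(222,252),t(337,318)),
 ('L+',s(178,3),t(45,257)),('L-',s(293,100),t(323,190)),('F',s(229,167),t(268,275)),((47,-46,46),(256.3,187.8),(262.5,244.9))]
def res(v):
    r=[];Rm=deckR(v[3])
    for p,a,b in P:
        if p=='L+':p=(250,v[4]*1e3+180,165)
        if p=='L-':p=(250,v[4]*1e3-180,165)
        if p=='F':p=(95,v[5]*1e3-8,60)
        w=v[:3]+Rm.apply(np.array(p)/1e3)
        r+=[proj("side",w)-a]+([proj("top",w)-b] if b else [])
    return np.concatenate(r)
f=least_squares(res,[.43,.32,.024,.23,-.15,-.2],loss='soft_l1');v=f.x
print(v.round(4)); print(res(v).reshape(-1,2).round(1).tolist())
Rm=deckR(v[3]); W=lambda p:v[:3]+Rm.apply(np.array(p)/1e3)
def line(im,n,ps,c,K,o):
    q=(proj(n,W(ps))-o)*K+K/2
    cv2.polylines(im,[np.round(q*8).astype(int)],False,c,1,cv2.LINE_AA,3)
outs=[]
for n,(x0,y0,x1,y1) in(("side",(225,125,345,245)),("top",(220,180,340,270))):
    K=6.4 if n=="top" else 6.6
    K=5;im=cv2.resize(I[n][y0:y1,x0:x1],None,fx=K,fy=K,interpolation=cv2.INTER_CUBIC);o=np.array([x0,y0])
    a=np.linspace(0,2*np.pi,40); ci=lambda x,y,r,z:np.c_[x+r*np.cos(a),y+r*np.sin(a),0*a+z]
    line(im,n,[(0,0,14),(0,-313,14)],(0,0,255),K,o); line(im,n,[(0,0,16),(190,0,16)],(0,0,255),K,o)
    line(im,n,[(190,0,10),(190,-313,10)],(0,0,255),K,o); line(im,n,[(-9,-313,14),(-9,9,14),(199,9,14)],(0,255,255),K,o)
    for x,y in((47,-46),(47,-138),(142,-46),(142,-138)): line(im,n,ci(x,y,46,10),(0,200,0),K,o); line(im,n,ci(x,y,22,46),(255,0,0),K,o)
    F=v[5]*1e3; line(im,n,[(70,F-16,60),(120,F-16,60),(120,F,60),(70,F,60),(70,F-16,60)],(255,0,255),K,o); line(im,n,[(3,F,22),(187,F,22)],(255,0,255),K,o)
    line(im,n,[(250,v[4]*1e3-180,165),(250,v[4]*1e3+180,165)],(255,255,0),K,o)
    cv2.imwrite(f"pics/ov_{n}.png",im)
```

```text
A [ 0.4271 -0.1214  0.0381] [ 0.42620279 -0.12368385] [-0.  -0.8  0.7  0.2]
B [ 0.6516 -0.1852  0.0405] [ 0.65020811 -0.186559  ] [ 0.3 -0.6  0.4  0.5]
C [ 0.5229 -0.3196  0.0419] [ 0.52210825 -0.32041324] [ 0.2 -0.4  0.3  0.4]
[ 0.4266  0.3216  0.0235  0.2352 -0.144  -0.2207]
[[0.0, -0.8], [0.1, -0.2], [-0.1, -0.8], [-0.1, -1.1], [0.3, -0.7], [-0.4, -0.2], [-0.3, -0.6], [1.9, 2.0], [-0.7, -0.0], [-1.8, 0.5], [0.5, 1.9], [0.9, 1.1], [0.2, 0.7]]
```

View pics/ov_side.png

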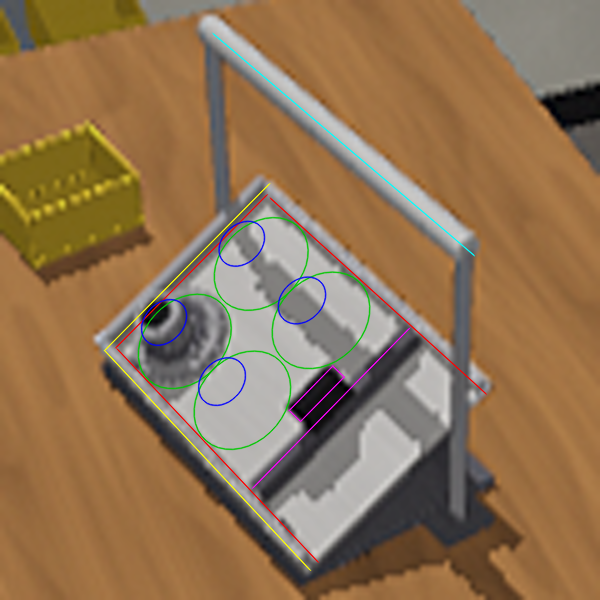

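View pics/ov_top.png

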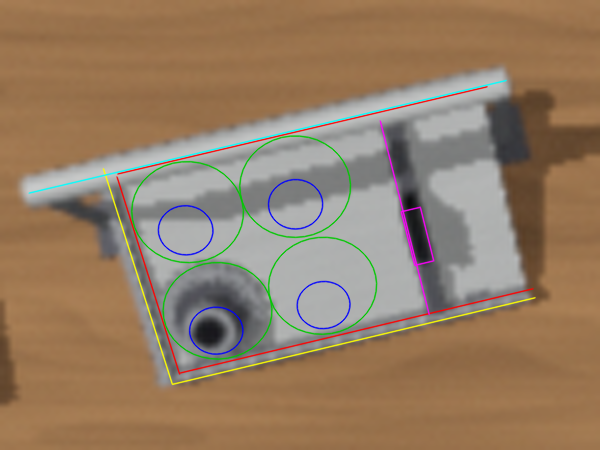

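Run:
```python
import cv2, numpy as np
s=cv2.imread("pics/side0.png")[155:245,240:330]; t=cv2.imread("pics/top0.png")[195:265,235:335]
K=7
a=cv2.resize(s,None,fx=6,fy=6,interpolation=cv2.INTER_CUBIC)
b=cv2.resize(t,None,fx=7.5,fy=7.5,interpolation=cv2.INTER_CUBIC)
for im,k,o in((a,6,(240,155)),(b,7.5,(235,195))):
    for i in range(0,int(im.shape[1]/k),10): cv2.putText(im,str(o[0]+i),(int((i+.5)*k)-8,9),0,.33,(0,0,255)); cv2.line(im,(int((i+.5)*k),10),(int((i+.5)*k),im.shape[0]),(0,0,255) if 0 else (90,160,90),1)
    for i in range(0,int(im.shape[0]/k),10): cv2.putText(im,str(o[1]+i),(0,int((i+.5)*k)),0,.33,(0,0,255)); cv2.line(im,(0,int((i+.5)*k)),(im.shape[1],int((i+.5)*k)),(90,160,90),1)
cv2.imwrite("pics/z_side.png",a);cv2.imwrite("pics/z_top.png",b)
```

```text
(no output)
```

View pics/z_side.png

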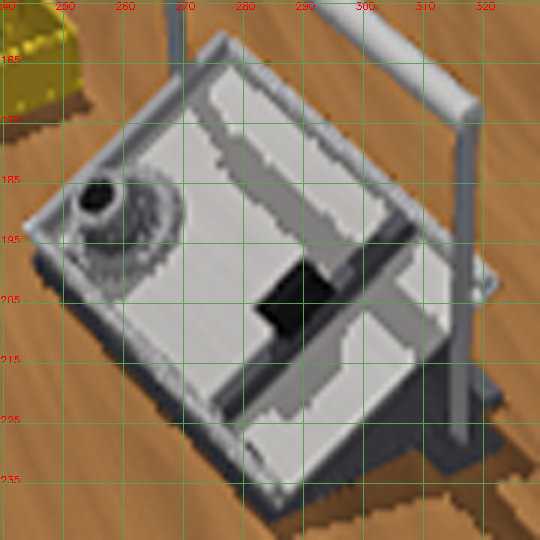

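View pics/z_top.png

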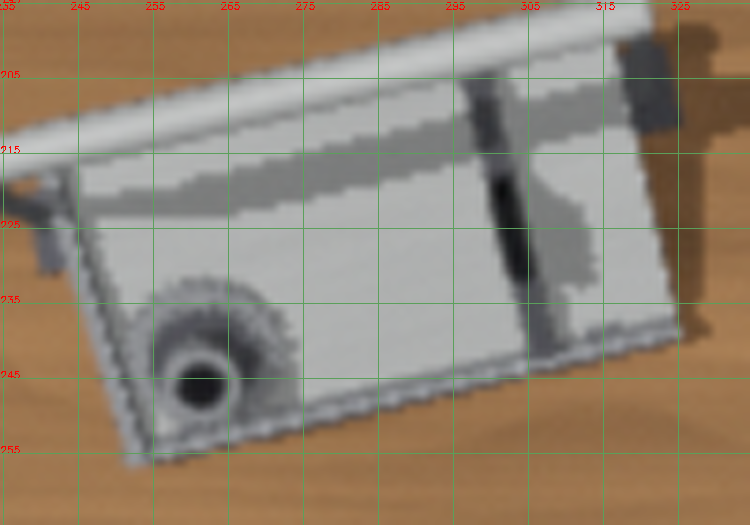

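Run:
```python
from h import *
P=[((-9,9,15),(243.2,192),(250.8,256.2)),((199,9,16),(276.5,159.8),None),((-9,-313,14),(285.3,239.5),(325.2,239.2)),((199,-313,10),(322.3,201.5),None),
('L+',(266.6,129.6),(224.8,217.4)),('L-',(317.8,172.5),(320.4,195.2)),((120,'F',60),(290.3,197.5),None),((70,'F',60),(282,205.3),(302.9,231.8)),((47,-46,44),(255.7,187.3),(261.3,246.2))]
def res(v):
    r=[];Rm=deckR(v[3])
    for p,a,b in P:
        if p=='L+':p=(250,v[4]*1e3+180,165)
        if p=='L-':p=(250,v[4]*1e3-180,165)
        if 'F' in p:p=(p[0],v[5]*1e3,p[2])
        w=v[:3]+Rm.apply(np.array(p)/1e3)
        r+=[proj("side",w)-a]+([proj("top",w)-b] if b else [])
    return np.concatenate(r)
f=least_squares(res,[.43,.32,.024,.23,-.15,-.2],loss='soft_l1');v=f.x
print(v.round(4)); print(res(v).reshape(-1,2).round(1).tolist())
print("c4 tri",tri({"side":np.array(P[-1][1]),"top":np.array(P[-1][2])})[0], v[:3]+deckR(v[3]).apply([.047,-.046,.044]))
```

```text
[ 0.4245  0.3277  0.0293  0.2311 -0.1478 -0.2284]
[[1.0, 0.7], [1.4, 0.7], [0.8, -0.5], [-0.2, -2.8], [-0.1, 0.5], [-0.3, -1.5], [-0.0, 0.2], [-0.5, 0.7], [0.8, 1.8], [-0.1, 0.7], [0.5, -0.5], [0.1, 0.5], [-0.2, 0.9], [0.7, 0.1], [-0.3, -0.4]]
c4 tri [0.45085356 0.28581294 0.09327449] [0.45327129 0.28719301 0.09085652]
```

```bash
cat >> h.py <<'E'
O=np.array([.4245,.3277,.0293]);YAW=.2311
def show(world=None,deck=None):
    from rig import bot
    s=bot.observe(); Rt=R.from_quat(s["eef_rot"]); p=s["ee_pos"]; D=deckR(YAW)
    print("t",round(s["time"],2),"tcp",p.round(4),"deck mm",(D.inv().apply(p-O)*1e3).round(1),"F deck",D.inv().apply(s["force"]).round(1),"w",round(s["width"],3),"g",round(s["grasp_force"],1),"q",s["joint_positions"].round(2))
    Rg=R.from_euler('z',YAW)*R.from_matrix(np.diag([-1.,1,-1])) if deck is None else D*R.from_matrix(np.diag([-1.,1,-1]))
    t=np.array(world) if deck is None else O+D.apply(np.array(deck)/1e3)
    print(" shift units",(Rt.inv().apply(t-p)/.12).round(3),"turn units",((Rt.inv()*Rg).as_rotvec(degrees=True)/5).round(3))
E
python3 -m handwheel '[[0,0,0,0,0,-1,1],[0,0,0,0,0,-1,1],[0,0,0,0,0,-1,1],[0,0,0,0,0,-1,1],[0,0,0,0,0,-1,1],[0,0,0,0,0,-1,1],[0,0,0,0,0,-0.55,1],[-0.035,-0.325,0,0,0,0,1],[-0.035,-0.325,0,0,0,0,1],[-0.035,-0.325,0,0,0,0,1],[-0.035,-0.325,0,0,0,0,1],[-0.035,-0.325,0,0,0,0,1]]' 60
python3 -m handwheel '[[-0.035,-0.325,0,0,0,0,1],[-0.035,-0.325,0,0,0,0,1],[-0.035,-0.325,0,0,0,0,1],[-0.035,-0.325,0,0,0,0,1],[-0.035,-0.325,0,0,0,0,1],[-0.035,-0.325,0,0,0,0,1],[-0.035,-0.325,0,0,0,0,1],[-0.035,-0.325,0,0,0,0,1],[-0.035,-0.325,0,0,0,0,1],[-0.035,-0.325,0,0,0,0,1],[-0.035,-0.325,0,0,0,0,1],[0,0,0,0,0,0,1]]'
python3 -c "
from h import *
show([.4262,-.1237,.042])"
```

```text
time: 1.7
ee_pos: [0.2574, 0.3553, 0.2563]
eef_rot: [-0.116, 0.993, -0.0, 0.0]
force: [1.6, 0.2, 0.3]
width: 1.001
grasp_force: 0.0
time: 2.7
ee_pos: [0.4024, -0.0562, 0.2572]
eef_rot: [-0.111, 0.994, -0.002, 0.001]
force: [0.1, 0.0, 0.2]
width: 0.999
grasp_force: 0.0
t 2.7 tcp [ 0.4024 -0.0562  0.2572] deck mm [  19.2 -368.7  252.1] F deck [ 0.2 -0.   0.1] w 0.999 g 0.0 q [-0.35 -0.17  1.93 -0.    1.39 -2.14]
 shift units [-0.066 -0.584  1.796] turn units [-0.053  0.021 -0.092]
```

```bash
python3 -m handwheel '[[-0.033,-0.29,0.1,-0.05,0.02,-0.09,1],[-0.033,-0.29,0.15,0,0,0,1],[0,0,0.3,0,0,0,1],[0,0,0.3,0,0,0,1],[0,0,0.3,0,0,0,1],[0,0,0.2,0,0,0,1],[0,0,0.1,0,0,0,1],[0,0,0,0,0,0,1]]'
python3 -c "
from h import *
show([.4262,-.1237,.042])"
```

```text
time: 3.37
ee_pos: [0.4209, -0.1136, 0.079]
eef_rot: [-0.119, 0.993, 0.004, -0.004]
force: [-0.4, 1.0, 0.4]
width: 0.998
grasp_force: 0.0
t 3.37 tcp [ 0.4209 -0.1136  0.079 ] deck mm [ -65.7 -428.8   95.3] F deck [0.1 1.  0.5] w 0.998 g 0.0 q [-0.46  0.16  2.01  0.    0.98 -2.28]
 shift units [-0.025 -0.095  0.307] turn units [ 0.109 -0.089  0.087]
```

```bash
python3 -m handwheel '[[-0.025,-0.09,0.1,0.1,-0.09,0.09,1],[0,0,0.1,0,0,0,1],[0,0,0,0,0,0,1]]'
python3 -c "
from h import *
show([.4262,-.1237,.042])"
```

```text
time: 3.62
ee_pos: [0.429, -0.1249, 0.0577]
eef_rot: [-0.115, 0.993, -0.001, 0.003]
force: [-1.0, 0.6, 0.7]
width: 1.0
grasp_force: 0.0
t 3.62 tcp [ 0.429  -0.1249  0.0577] deck mm [ -71.8 -441.6   74.2] F deck [-0.4  0.8  1.1] w 1.0 g 0.0 q [-0.48  0.22  2.01  0.    0.91 -2.28]
 shift units [0.021 0.015 0.13 ] turn units [-0.037  0.057 -0.005]
```

```bash
python3 -m handwheel '[[0.02,0.015,0.07,0,0.05,0,1],[0,0,0.06,0,0,0,1],[0,0,0,0,0,0,1],[0,0,0,0,0,0,0.3],[0,0,0,0,0,0,0.3],[0,0,0,0,0,0,0.3],[0,0,0,0,0,0,0.3],[0,0,0,0,0,0,0.3],[0,0,0,0,0,0,0.3]]' 60
python3 -c "
from h import *
show([.4262,-.1237,.042])"
```

```text
time: 4.37
ee_pos: [0.4271, -0.1239, 0.0432]
eef_rot: [-0.115, 0.993, -0.002, 0.002]
force: [-0.3, 2.0, 5.3]
width: 0.497
grasp_force: 61.1
t 4.37 tcp [ 0.4271 -0.1239  0.0432] deck mm [ -80.4 -440.2   62.5] F deck [2.8 2.1 4.6] w 0.497 g 61.1 q [-0.48  0.24  2.02 -0.    0.88 -2.28]
 shift units [0.007 0.004 0.01 ] turn units [-0.049  0.03  -0.006]
```

```bash
python3 -m handwheel '[[0,0,-0.05,0,0,0,0.3],[0,0,-0.2,0,0,0,0.3],[0,0,-0.33,0,0,0,0.3],[0,0,-0.33,0,0,0,0.3],[0,0,-0.33,0,0,0,0.3],[0,0,-0.33,0,0,0,0.3],[0,0,-0.1,0,0,0,0.3],[0,0,0,0,0,0,0.3]]'
python3 -c "
from h import *
show(deck=[51,-142,150])"
```

```text
time: 5.03
ee_pos: [0.4287, -0.1246, 0.2479]
eef_rot: [-0.115, 0.993, -0.005, 0.006]
force: [0.6, -0.6, -1.7]
width: 0.497
grasp_force: 61.6
t 5.03 tcp [ 0.4287 -0.1246  0.2479] deck mm [  23.1 -441.2  239.1] F deck [-0.5 -0.7 -1.7] w 0.497 g 61.6 q [-0.48 -0.08  1.86 -0.    1.34 -2.28]
 shift units [-0.567  2.5    0.503] turn units [-0.13  -5.887  0.032]
```

```bash
python3 -m handwheel '[[0,0.15,0,0,-0.4,0,0.3],[0,0.3,0,-0.02,-0.74,0,0.3],[0,0.3,0,-0.02,-0.74,0,0.3],[0,0.3,0,-0.02,-0.74,0,0.3],[0,0.3,0,-0.02,-0.74,0,0.3],[0,0.3,0,-0.02,-0.74,0,0.3],[0,0.3,0,-0.02,-0.74,0,0.3],[0,0.3,0,0,-0.74,0,0.3],[0,0.15,0,0,-0.3,0,0.3],[0,0,0,0,0,0,0.3],[0,0,0,0,0,0,0.3]]'
python3 -c "
from h import *
show(deck=[51,-142,60])"
```

```text
time: 5.95
ee_pos: [0.3576, 0.1577, 0.2402]
eef_rot: [-0.114, 0.961, 0.032, 0.25]
force: [-0.3, 0.0, -1.7]
width: 0.499
grasp_force: 62.0
t 5.95 tcp [0.3576 0.1577 0.2402] deck mm [  15.3 -150.1  234.7] F deck [-1.1  0.1 -1.3] w 0.499 g 62.0 q [ 0.16 -0.56  2.29  0.05  0.9  -1.67]
 shift units [-0.318  0.056  1.452] turn units [ 0.087 -0.16   0.029]
```

```bash
python3 -m handwheel '[[-0.17,0.03,0.2,0.04,-0.08,0.01,0.3],[-0.17,0.03,0.28,0.04,-0.08,0.01,0.3],[0,0,0.33,0,0,0,0.3],[0,0,0.33,0,0,0,0.3],[0,0,0.15,0,0,0,0.3],[0,0,0.05,0,0,0,0.3],[0,0,0,0,0,0,0.3],[0,0,0,0,0,0,0.3]]'
python3 -c "
from h import *
show(deck=[53,-142,48])"
```

```text
time: 6.62
ee_pos: [0.4716, 0.1897, 0.1241]
eef_rot: [-0.109, 0.959, 0.03, 0.259]
force: [0.0, 0.4, -2.4]
width: 0.497
grasp_force: 62.0
t 6.62 tcp [0.4716 0.1897 0.1241] deck mm [  59.8 -145.1   75. ] F deck [-1.1  0.3 -2.1] w 0.497 g 62.0 q [ 0.21 -0.01  2.18  0.03  0.44 -1.61]
 shift units [0.057 0.026 0.224] turn units [-0.023  0.049 -0.049]
```

```bash
python3 -m handwheel '[[0.05,0.025,0.07,-0.02,0.05,-0.05,0.3],[0,0,0.07,0,0,0,0.3],[0,0,0.04,0,0,0,0.3],[0,0,0,0,0,0,0.3],[0,0,0,0,0,0,0.3]]'
python3 -c "
from h import *
show(deck=[53,-142,48])"
cat > p.py <<'E'
from h import *
from rig import grab_frame
import sys
a=[]
for n,(x0,y0,x1,y1),K in(("side",(230,150,330,250),4),("top",(230,190,330,260),4)):
    f=grab_frame(n)["frame"]; cv2.imwrite(f"pics/{sys.argv[1]}_{n}.png",f); im=cv2.resize(f[y0:y1,x0:x1],None,fx=K,fy=K,interpolation=cv2.INTER_CUBIC)
    a.append(np.vstack([im,np.zeros((400-im.shape[0],400,3),np.uint8)]))
cv2.imwrite(f"pics/{sys.argv[1]}.png",np.hstack(a))
E
python3 p.py hold1
```

```text
time: 7.03
ee_pos: [0.4763, 0.1951, 0.1032]
eef_rot: [-0.112, 0.959, 0.03, 0.258]
force: [0.4, 0.3, -2.3]
width: 0.494
grasp_force: 62.0
t 7.03 tcp [0.4763 0.1951 0.1032] deck mm [  54.3 -141.    54. ] F deck [-0.8  0.2 -2.3] w 0.494 g 62.0 q [ 0.22  0.06  2.18  0.02  0.38 -1.61]
 shift units [ 0.011 -0.009  0.05 ] turn units [0.01  0.024 0.02 ]
```

View pics/hold1.png

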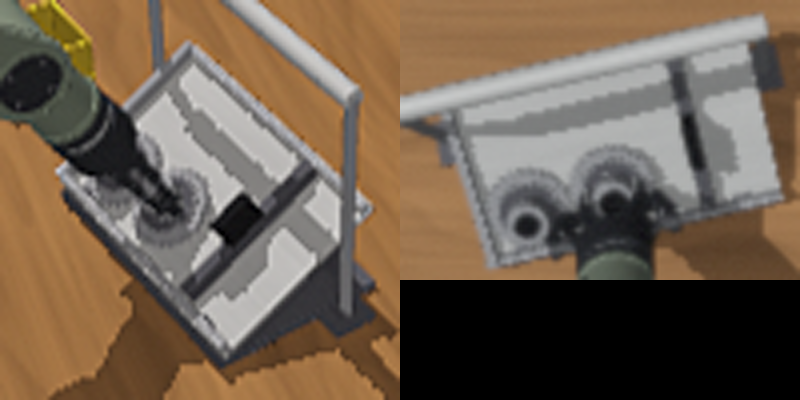

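```bash
python3 -m handwheel '[[0,-0.01,0.02,0,0.02,0.02,0.3],[0,0,0.02,0,0,0,0.3],[0,0,0,0,0,0,0.3],[0,0,0,0,0,0,0.3]]'
python3 -m handwheel '[[0,0,0.015,0,0,0,0.3],[0,0,0,0,0,0,0.3],[0,0,0,0,0,0,0.3]]'
python3 -c "
from h import *
show(deck=[53,-142,43])"
```

```text
time: 7.47
ee_pos: [0.4787, 0.1943, 0.0982]
eef_rot: [-0.111, 0.96, 0.03, 0.256]
force: [-0.6, 0.4, -1.0]
width: 0.495
grasp_force: 62.0
time: 7.72
ee_pos: [0.4795, 0.1945, 0.0966]
eef_rot: [-0.111, 0.96, 0.03, 0.256]
force: [0.1, -0.4, -2.2]
width: 0.496
grasp_force: 62.0
t 7.72 tcp [0.4795 0.1945 0.0966] deck mm [  53.6 -142.2   46.7] F deck [-1.1 -0.4 -1.9] w 0.496 g 62.0 q [ 0.21  0.08  2.17  0.03  0.37 -1.61]
 shift units [0.005 0.002 0.031] turn units [ 0.009 -0.014 -0.002]
```

```bash
python3 -m handwheel '[[0,0,0.015,0,0,0,0.3],[0,0,0,0,0,0,0.3],[0,0,0,0,0,0,0.3]]'
python3 -m handwheel '[[0,0,0.015,0,0,0,0.3],[0,0,0,0,0,0,0.3],[0,0,0,0,0,0,0.3]]'
python3 -c "
from h import *
show(deck=[53,-142,43])"
```

```text
time: 7.97
ee_pos: [0.4803, 0.1948, 0.0955]
eef_rot: [-0.112, 0.96, 0.03, 0.257]
force: [-5.7, -1.8, 4.7]
width: 0.495
grasp_force: 62.8
time: 8.22
ee_pos: [0.4804, 0.1949, 0.0954]
eef_rot: [-0.112, 0.96, 0.03, 0.257]
force: [-25.4, -8.1, 31.1]
width: 0.496
grasp_force: 66.7
t 8.22 tcp [0.4804 0.1949 0.0954] deck mm [  53.8 -142.1   45.2] F deck [-7.4 -2.1 40.2] w 0.496 g 66.7 q [ 0.21  0.08  2.17  0.03  0.36 -1.61]
 shift units [0.007 0.001 0.019] turn units [ 0.009 -0.013  0.009]
```

```bash
python3 -m handwheel '[[0,0,-0.015,0,0,0,0.3],[0.015,0,0,0,0,0,0.3],[0.015,0,0,0,0,0,0.3],[0,0,0,0,0,0,0.3],[0,0,0,0,0,0,0.3]]'
python3 -m handwheel '[[0.012,0,0,0,0,0,0.3],[0,0,0,0,0,0,0.3],[0,0,0,0,0,0,0.3]]'
python3 -c "
from h import *
show(deck=[47,-142,45.3])"
```

```text
time: 8.63
ee_pos: [0.4789, 0.1944, 0.0947]
eef_rot: [-0.112, 0.959, 0.03, 0.258]
force: [-3.8, -0.2, 7.0]
width: 0.493
grasp_force: 63.0
time: 8.88
ee_pos: [0.4785, 0.1943, 0.0945]
eef_rot: [-0.111, 0.959, 0.03, 0.259]
force: [-1.0, 2.0, 6.4]
width: 0.495
grasp_force: 62.6
t 8.88 tcp [0.4785 0.1943 0.0945] deck mm [  51.6 -142.2   45.4] F deck [2.7 2.2 5.8] w 0.495 g 62.6 q [ 0.21  0.08  2.18  0.03  0.35 -1.61]
 shift units [0.039 0.002 0.001] turn units [0.008 0.05  0.002]
```

```bash
python3 -m handwheel '[[0.012,0,-0.006,0,0,0,0.3],[0.012,0,0,0,0,0,0.3],[0,0,0,0,0,0,0.3],[0,0,0,0,0,0,0.3]]'
python3 -c "
from h import *
show(deck=[47,-142,45.3])"
```

```text
time: 9.22
ee_pos: [0.473, 0.193, 0.0913]
eef_rot: [-0.111, 0.96, 0.03, 0.256]
force: [-0.2, 0.5, -1.4]
width: 0.498
grasp_force: 62.1
t 9.22 tcp [0.473  0.193  0.0913] deck mm [  45.1 -142.2   45.5] F deck [-0.8  0.5 -1.2] w 0.498 g 62.1 q [ 0.21  0.08  2.19  0.03  0.35 -1.62]
 shift units [-0.016  0.002  0.002] turn units [ 0.009 -0.024 -0.005]
```

```bash
python3 -m handwheel '[[0.01,0,0,0,0,0,0.3],[0,0,0,0,0,0,0.3],[0,0,0,0,0,0,0.3]]'
python3 -m handwheel '[[0.01,0,0,0,0,0,0.3],[0,0,0,0,0,0,0.3],[0,0,0,0,0,0,0.3]]'
python3 -c "
from h import *
show(deck=[47,-142,45.3])"
```

```text
time: 9.47
ee_pos: [0.4728, 0.1929, 0.0914]
eef_rot: [-0.111, 0.96, 0.03, 0.257]
force: [2.6, 0.7, -2.4]
width: 0.498
grasp_force: 61.9
time: 9.72
ee_pos: [0.4725, 0.1928, 0.0915]
eef_rot: [-0.111, 0.959, 0.03, 0.258]
force: [4.5, 2.1, -1.5]
width: 0.5
grasp_force: 61.9
t 9.72 tcp [0.4725 0.1928 0.0915] deck mm [  44.8 -142.3   46. ] F deck [ 3.4  1.  -3.7] w 0.5 g 61.9 q [ 0.21  0.08  2.19  0.03  0.35 -1.62]
 shift units [-0.018  0.002  0.006] turn units [ 0.008  0.019 -0.004]
```

```bash
python3 -m handwheel '[[-0.01,0,0.006,0,0,0,0.3],[0,0,0,0,0,0,0.3],[0,0,0,0,0,0,0.45],[0,0,0,0,0,0,0.55],[0,0,0,0,0,0,0.75],[0,0,0,0,0,0,0.75],[0,0,0,0,0,0,0.75]]'
python3 -c "
from h import *
show(deck=[47,-142,45.3])"
python3 -m handwheel '[[0,0,-0.08,0,0,0,0.8],[0,0,-0.2,0,0,0,0.8],[0,0,-0.33,0,0,0,0.9],[0,0,-0.33,0,0,0,1],[0,0,-0.33,0,0,0,1],[0,0,-0.2,0,0,0,1],[0,0,0,0,0,0,1]]'
python3 -c "
from h import *
show([.5221,-.3204,.2])"; python3 p.py rel1
```

```text
time: 10.3
ee_pos: [0.472, 0.1928, 0.09]
eef_rot: [-0.111, 0.96, 0.03, 0.256]
force: [0.2, 0.1, 0.6]
width: 0.751
grasp_force: 0.0
t 10.3 tcp [0.472  0.1928 0.09  ] deck mm [  43.6 -142.2   44.9] F deck [0.5 0.1 0.5] w 0.751 g 0.0 q [ 0.21  0.08  2.19  0.03  0.35 -1.62]
 shift units [-0.028  0.002 -0.004] turn units [ 0.01  -0.032 -0.002]
time: 10.88
ee_pos: [0.3885, 0.1732, 0.2497]
eef_rot: [-0.111, 0.958, 0.031, 0.262]
force: [0.6, -0.1, 0.2]
width: 1.003
grasp_force: 0.0
t 10.88 tcp [0.3885 0.1732 0.2497] deck mm [  49.2 -142.2  226.1] F deck [ 0.6 -0.2 -0.1] w 1.003 g 0.0 q [ 0.21 -0.47  2.23  0.02  0.84 -1.61]
 shift units [ 0.09  -4.259  0.425] turn units [0.008 6.124 0.007]
```

View pics/rel1.png

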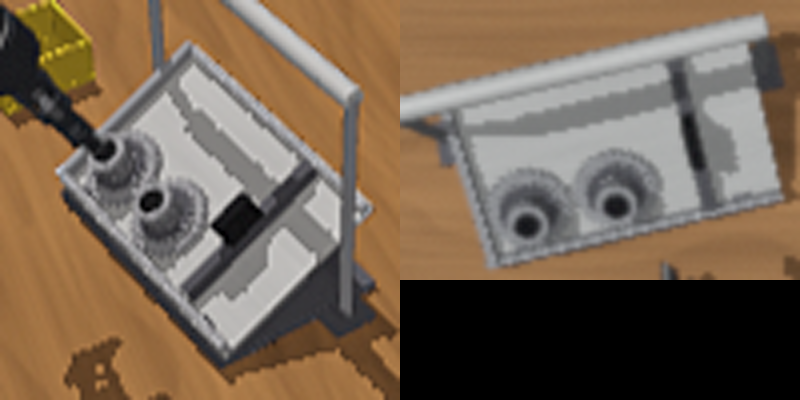

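```bash
python3 -m handwheel '[[0,-0.2,0,0,0.3,0,1],[0,-0.32,0,0,0.7,0,1],[0,-0.32,0,0,0.7,0,1],[0,-0.32,0,0,0.7,0,1],[0,-0.32,0,0,0.7,0,1],[0,-0.32,0,0,0.7,0,1],[0,-0.32,0,0,0.7,0,1],[0,-0.32,0,0,0.7,0,1],[0,-0.32,0,0,0.7,0,1],[0,-0.32,0,0,0.22,0,1],[0,-0.32,0,0,0,0,1],[0,-0.32,0,0,0,0,1]]' >/dev/null
python3 -m handwheel '[[0,-0.32,0,0,0,0,1],[0,-0.22,0,0,0,0,1],[0,0,0,0,0,0,1],[0,0,0,0,0,0,1]]' >/dev/null
python3 -c "
from h import *
show([.5221,-.3204,.15])"
```

```text
t 12.32 tcp [ 0.5034 -0.3258  0.2389] deck mm [  41.7 -654.2  218. ] F deck [0.3 1.1 1.1] w 1.001 g 0.0 q [-0.71  0.28  1.49 -0.01  1.39 -2.51]
 shift units [-0.173  0.004  0.738] turn units [ 0.073 -0.172 -0.027]
```

```bash
python3 -m handwheel '[[-0.09,0,0.1,0.07,-0.17,-0.03,1],[-0.083,0.004,0.25,0,0,0,1],[0,0,0.33,0,0,0,1],[0,0,0.3,0,0,0,1],[0,0,0.2,0,0,0,1],[0,0,0.1,0,0,0,1],[0,0,0,0,0,0,1],[0,0,0,0,0,0,1]]' >/dev/null
python3 -c "
from h import *
show([.5221,-.3204,.042])"
```

```text
t 12.98 tcp [ 0.5247 -0.3193  0.0888] deck mm [ -14.1 -652.8   76.8] F deck [0.1 0.2 0.8] w 1.001 g 0.0 q [-0.69  0.46  1.58 -0.    1.1  -2.49]
 shift units [ 0.024 -0.002  0.39 ] turn units [-0.043  0.028  0.042]
```

```bash
python3 -m handwheel '[[0.02,0,0.12,-0.04,0.03,0.04,1],[0,0,0.14,0,0,0,1],[0,0,0.07,0,0,0,1],[0,0,0.05,0,0,0,1],[0,0,0,0,0,0,1],[0,0,0,0,0,0,0.3],[0,0,0,0,0,0,0.3],[0,0,0,0,0,0,0.3],[0,0,0,0,0,0,0.3],[0,0,0,0,0,0,0.3],[0,0,0,0,0,0,0.3]]' >/dev/null
python3 -c "
from h import *
show([.5221,-.3204,.042])"
python3 -m handwheel '[[0,0,-0.05,0,0,0,0.3],[0,0,-0.2,0,0,0,0.3],[0,0,-0.33,0,0,0,0.3],[0,0,-0.33,0,0,0,0.3],[0,0,-0.33,0,0,0,0.3],[0,0,-0.33,0,0,0,0.3],[0,0,-0.2,0,0,0,0.3],[0,0,0,0,0,0,0.3]]' >/dev/null
python3 -c "
from h import *
show(deck=[120,-50,150])"
```

```text
t 13.9 tcp [ 0.5235 -0.3213  0.0452] deck mm [ -37.3 -654.5   39.9] F deck [3.5 1.6 4.9] w 0.497 g 62.1 q [-0.69  0.53  1.59  0.    1.02 -2.49]
 shift units [0.01  0.01  0.027] turn units [-0.034  0.027 -0.009]
t 14.57 tcp [ 0.5251 -0.3231  0.2641] deck mm [  73.2 -656.5  228.9] F deck [-0.5 -0.8 -2. ] w 0.494 g 62.0 q [-0.69  0.28  1.44 -0.    1.41 -2.49]
 shift units [-0.661  5.059  0.313] turn units [-0.15  -5.896  0.033]
```

```bash
python3 -m handwheel '[[0,0.2,0,0,-0.3,0,0.3],[0,0.33,0,-0.02,-0.6,0,0.3],[0,0.33,0,-0.02,-0.6,0,0.3],[0,0.33,0,-0.02,-0.6,0,0.3],[0,0.33,0,-0.02,-0.6,0,0.3],[0,0.33,0,-0.02,-0.6,0,0.3],[0,0.33,0,-0.02,-0.6,0,0.3],[0,0.33,0,0,-0.6,0,0.3],[0,0.33,0,0,-0.6,0,0.3],[0,0.33,0,0,-0.6,0,0.3],[0,0.33,0,0,-0.2,0,0.3],[0,0.33,0,0,0,0,0.3]]' >/dev/null
python3 -m handwheel '[[0,0.33,0,0,0,0,0.3],[0,0.33,0,0,0,0,0.3],[0,0.33,0,0,0,0,0.3],[0,0.15,0,0,0,0,0.3],[0,0,0,0,0,0,0.3],[0,0,0,0,0,0,0.3]]' >/dev/null
python3 -c "
from h import *
show(deck=[140,-50,75])"
```

```text
t 16.07 tcp [0.3832 0.2602 0.2567] deck mm [ 65.5 -56.2 224.8] F deck [-1.9 -0.6 -2.4] w 0.492 g 62.6 q [ 0.48 -0.32  2.12 -0.15  0.85 -1.25]
 shift units [-0.638  0.041  1.24 ] turn units [ 0.093 -0.155  0.011]
```

```bash
python3 -m handwheel '[[-0.1,0.02,0.2,0.09,-0.15,0,0.3],[-0.2,0.02,0.2,0,0,0,0.3],[-0.2,0,0.2,0,0,0,0.3],[-0.14,0,0.2,0,0,0,0.3],[0,0,0.2,0,0,0,0.3],[0,0,0.15,0,0,0,0.3],[0,0,0.1,0,0,0,0.3],[0,0,0,0,0,0,0.3],[0,0,0,0,0,0,0.3]]' >/dev/null
python3 -c "
from h import *
show(deck=[140,-50,50])"; python3 p.py hold2
```

```text
t 16.82 tcp [0.5217 0.2946 0.1663] deck mm [143.8 -54.5  75.1] F deck [-0.9 -0.5 -2.1] w 0.498 g 62.6 q [ 0.42  0.12  1.93 -0.17  0.58 -1.26]
 shift units [0.032 0.038 0.209] turn units [-0.027  0.006 -0.056]
```

View pics/hold2.png

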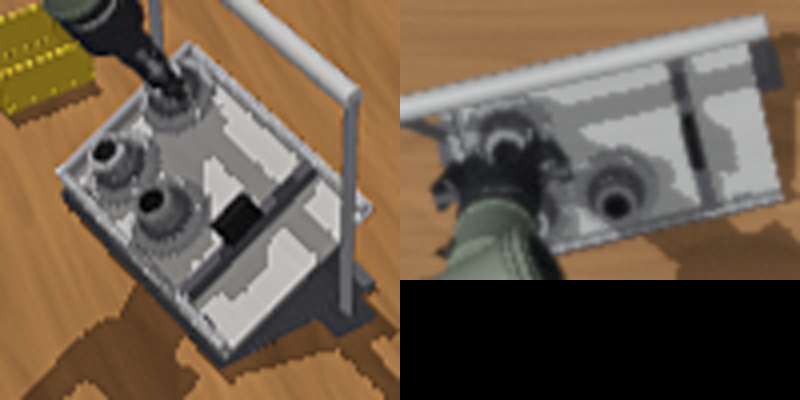

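```bash
python3 -m handwheel '[[0.03,0.035,0.08,-0.03,0,-0.05,0.3],[0,0,0.07,0,0,0,0.3],[0,0,0.03,0,0,0,0.3],[0,0,0.015,0,0,0,0.3],[0,0,0,0,0,0,0.3],[0,0,0,0,0,0,0.3]]' >/dev/null
python3 -c "
from h import *
show(deck=[140,-50,47])"
```

```text
t 17.42 tcp [0.5298 0.3031 0.1464] deck mm [142.5 -48.   53. ] F deck [-1.4 -0.7 -3.1] w 0.497 g 62.6 q [ 0.42  0.18  1.92 -0.19  0.53 -1.25]
 shift units [ 0.021 -0.017  0.05 ] turn units [0.032 0.058 0.017]
```

```bash
python3 -m handwheel '[[0.015,-0.013,0.015,0.03,0.06,0.02,0.3],[0,0,0.015,0,0,0,0.3],[0,0,0,0,0,0,0.3],[0,0,0,0,0,0,0.3]]' >/dev/null
python3 -c "
from h import *
show(deck=[140,-50,47])"
python3 -m handwheel '[[0,0,0.01,0,0,0,0.3],[0,0,0,0,0,0,0.3],[0,0,0,0,0,0,0.3]]'
python3 -c "
from h import *
show(deck=[140,-50,47])"
```

```text
t 17.75 tcp [0.5305 0.3015 0.1425] deck mm [140.7 -49.8  49.4] F deck [-0.6  0.3 -2.6] w 0.494 g 62.6 q [ 0.42  0.18  1.92 -0.19  0.53 -1.24]
 shift units [ 0.006 -0.002  0.02 ] turn units [-0.    -0.    -0.006]
time: 18.0
ee_pos: [0.5311, 0.3017, 0.1415]
eef_rot: [-0.111, 0.96, 0.03, 0.257]
force: [-0.5, -0.8, -2.7]
width: 0.491
grasp_force: 62.6
t 18.0 tcp [0.5311 0.3017 0.1415] deck mm [140.8 -49.7  48.3] F deck [-1.9 -0.7 -2.1] w 0.491 g 62.6 q [ 0.42  0.19  1.92 -0.19  0.53 -1.24]
 shift units [ 0.007 -0.002  0.011] turn units [ 0.001  0.    -0.006]
```

```bash
python3 -m handwheel '[[0,0,0.01,0,0,0,0.3],[0,0,0,0,0,0,0.3],[0,0,0,0,0,0,0.3]]'|sed -n '1p;4p'
python3 -m handwheel '[[0,0,0.007,0,0,0,0.3],[0,0,0,0,0,0,0.3],[0,0,0,0,0,0,0.3]]'|sed -n '1p;4p'
python3 -c "
from h import *
show(deck=[140,-50,47])"
```

```text
time: 18.25
force: [-3.1, -1.2, 1.7]
time: 18.5
force: [-10.1, -3.5, 8.2]
t 18.5 tcp [0.5316 0.3019 0.1407] deck mm [140.9 -49.6  47.3] F deck [-5.2 -1.1 12.4] w 0.498 g 64.3 q [ 0.42  0.19  1.92 -0.19  0.52 -1.24]
 shift units [ 0.008 -0.003  0.003] turn units [-0.001 -0.001 -0.004]
```

```bash
python3 -m handwheel '[[0,0,-0.004,0,0,0,0.3],[0,0,0,0,0,0,0.45],[0,0,0,0,0,0,0.55],[0,0,0,0,0,0,0.75],[0,0,0,0,0,0,0.75],[0,0,0,0,0,0,0.75],[0,0,-0.08,0,0,0,0.8],[0,0,-0.2,0,0,0,0.8],[0,0,-0.33,0,0,0,0.9],[0.1,0,-0.31,0,0,0,1],[0.2,0,-0.26,0,0,0,1],[0.1,0,0,0,0,0,1]]'|sed -n '1p;4p'
python3 -c "
from h import *
show([.6502,-.1866,.25])"
```

```text
time: 19.5
force: [0.0, 0.5, -1.0]
t 19.5 tcp [0.4221 0.2771 0.2455] deck mm [ 96.1 -48.7 194.2] F deck [-0.4  0.4 -0.9] w 0.999 g 0.0 q [ 0.48 -0.21  2.07 -0.18  0.77 -1.23]
 shift units [-0.854 -4.197  0.446] turn units [ 4.000e-02  6.124e+00 -3.000e-03]
```

```bash
python3 -m handwheel '[[0,-0.2,0,0,0.3,0,1],[0,-0.32,0,0,0.6,0,1],[0,-0.32,0,0,0.6,0,1],[0,-0.32,0,0,0.6,0,1],[0,-0.32,0,0,0.6,0,1],[0,-0.32,0,0,0.6,0,1],[0,-0.32,0,0,0.6,0,1],[0,-0.32,0,0,0.6,0,1],[0,-0.32,0,0,0.6,0,1],[0,-0.32,0,0,0.6,0,1],[0,-0.32,0,0,0.6,0,1],[0,-0.32,0,0,0.12,0,1]]' >/dev/null
python3 -m handwheel '[[0,-0.32,0,0,0,0,1],[0,-0.2,0,0,0,0,1],[0,0,0,0,0,0,1],[0,0,0,0,0,0,1]]' >/dev/null
python3 -c "
from h import *
show([.6502,-.1866,.25])"
```

```text
t 20.83 tcp [ 0.5387 -0.2203  0.2388] deck mm [  92.4 -559.6  188.6] F deck [0.2 0.6 0.8] w 1.0 g 0.0 q [-0.52  0.25  1.52 -0.02  1.39 -2.32]
 shift units [-0.964  0.063 -0.128] turn units [ 0.006 -0.415 -0.032]
```

```bash
python3 -m handwheel '[[-0.2,0.03,0,0,-0.2,-0.03,1],[-0.3,0.03,0.05,0,-0.2,0,1],[-0.3,0,0.1,0,0,0,1],[-0.16,0,0.25,0,0,0,1],[0,0,0.33,0,0,0,1],[0,0,0.3,0,0,0,1],[0,0,0.1,0,0,0,1],[0,0,0,0,0,0,1],[0,0,0,0,0,0,1]]' >/dev/null
python3 -c "
from h import *
show([.6502,-.1866,.042])"
```

```text
t 21.58 tcp [ 0.6487 -0.1847  0.1019] deck mm [ 123.7 -550.1   12.5] F deck [ 1.5 -1.   0.5] w 1.0 g 0.0 q [-0.41  0.56  1.4  -0.    1.19 -2.21]
 shift units [-0.009 -0.019  0.499] turn units [ 0.009 -0.023  0.036]
```

```bash
python3 -m handwheel '[[-0.015,-0.015,0.15,0,-0.02,0.04,1],[0,0,0.18,0,0,0,1],[0,0,0.1,0,0,0,1],[0,0,0.06,0,0,0,1],[0,0,0,0,0,0,1],[0,0,0,0,0,0,0.3],[0,0,0,0,0,0,0.3],[0,0,0,0,0,0,0.3],[0,0,0,0,0,0,0.3],[0,0,0,0,0,0,0.3],[0,0,0,0,0,0,0.3]]' >/dev/null
python3 -c "
from h import *
show([.6502,-.1866,.042])"
python3 -m handwheel '[[0,0,-0.05,0,0,0,0.3],[0,0,-0.2,0,0,0,0.3],[0,0,-0.33,0,0,0,0.3],[0,0,-0.33,0,0,0,0.3],[0.15,0,-0.3,0,0,0,0.3],[0.3,0,-0.15,0,0,0,0.3],[0.33,0,-0.1,0,0,0,0.3],[0.33,0,-0.1,0,0,0,0.3],[0.1,0,0,0,0,0,0.3],[0,0,0,0,0,0,0.3]]' >/dev/null
python3 -c "
from h import *
show(deck=[140,-144,75])"
```

```text
t 22.5 tcp [ 0.6523 -0.1872  0.0445] deck mm [  97.5 -553.4  -38.7] F deck [3.  0.8 5.9] w 0.496 g 62.0 q [-0.41  0.64  1.41  0.    1.09 -2.21]
 shift units [0.016 0.009 0.021] turn units [-0.011  0.032 -0.015]
t 23.33 tcp [ 0.5065 -0.2206  0.2298] deck mm [  60.6 -552.5  196.5] F deck [-0.1  0.4 -2.9] w 0.496 g 61.8 q [-0.57  0.18  1.63 -0.    1.33 -2.36]
 shift units [-1.066  3.408  0.547] turn units [-4.00e-03 -6.02e+00 -4.80e-02]
```

```bash
python3 -m handwheel '[[0,0.2,-0.05,0,-0.3,0,0.3],[0,0.32,-0.05,0,-0.65,0,0.3],[0,0.32,0,0,-0.65,0,0.3],[0,0.32,0,0,-0.65,0,0.3],[0,0.32,0,0,-0.65,0,0.3],[0,0.32,0,0,-0.65,0,0.3],[0,0.32,0,0,-0.65,0,0.3],[0,0.32,0,0,-0.65,0,0.3],[0,0.32,0,0,-0.65,0,0.3],[0,0.32,0,0,-0.5,0,0.3],[0,0.32,0,0,0,0,0.3],[0,0,0,0,0,0,0.3]]' >/dev/null
python3 -m handwheel '[[0,0,0,0,0,0,0.3]]' >/dev/null
python3 -c "
from h import *
show(deck=[141,-144,75])"
```

```text
t 24.42 tcp [0.4144 0.1809 0.2408] deck mm [  68.1 -140.6  204.9] F deck [-1.  -0.5 -3.2] w 0.496 g 62.3 q [ 0.21 -0.37  2.19  0.02  0.8  -1.61]
 shift units [-0.61  -0.037  1.08 ] turn units [ 0.053 -0.033  0.076]
```

```bash
python3 -m handwheel '[[-0.1,-0.03,0.1,0.05,-0.03,0.07,0.3],[-0.2,0,0.2,0,0,0,0.3],[-0.2,0,0.2,0,0,0,0.3],[-0.1,0,0.2,0,0,0,0.3],[0,0,0.2,0,0,0,0.3],[0,0,0.1,0,0,0,0.3],[0,0,0.06,0,0,0,0.3],[0,0,0,0,0,0,0.3],[0,0,0,0,0,0,0.3]]' >/dev/null
python3 -c "
from h import *
show(deck=[141,-144,55])"
```

```text
t 25.17 tcp [0.5406 0.2004 0.1674] deck mm [ 141.6 -150.5   77.7] F deck [-1.3 -0.3 -2.1] w 0.498 g 62.3 q [ 0.2   0.06  2.    0.02  0.56 -1.61]
 shift units [0.006 0.055 0.188] turn units [-0.064  0.011 -0.104]
```

```bash
python3 -m handwheel '[[0,0.045,0.08,-0.06,0.01,-0.1,0.3],[0,0,0.07,0,0,0,0.3],[0,0,0.035,0,0,0,0.3],[0,0,0.01,0,0,0,0.3],[0,0,0,0,0,0,0.3],[0,0,0,0,0,0,0.3]]' >/dev/null
python3 -c "
from h import *
show(deck=[141,-144,49])"
```

```text
t 25.67 tcp [0.5507 0.2094 0.1482] deck mm [ 142.3 -144.    55.1] F deck [-0.9  0.5 -2.7] w 0.494 g 62.3 q [ 0.21  0.12  1.99  0.02  0.51 -1.61]
 shift units [0.011 0.    0.051] turn units [0.006 0.026 0.014]
```

```bash
python3 -m handwheel '[[0.011,0,0.02,0,0.026,0.014,0.3],[0,0,0.025,0,0,0,0.3],[0,0,0,0,0,0,0.3],[0,0,0,0,0,0,0.3]]' >/dev/null
python3 -c "
from h import *
show(deck=[141,-144,47])"
python3 -m handwheel '[[0,0,0.01,0,0,0,0.3],[0,0,0,0,0,0,0.3],[0,0,0,0,0,0,0.3]]'|sed -n '1p;2p;4p'
python3 -m handwheel '[[0,0,0.01,0,0,0,0.3],[0,0,0,0,0,0,0.3],[0,0,0,0,0,0,0.3]]'|sed -n '1p;2p;4p'
python3 -c "
from h import *
show(deck=[141,-144,47])"
```

```text
t 26.0 tcp [0.552  0.2098 0.1422] deck mm [ 140.5 -143.9   49.2] F deck [-0.1  1.  -2.8] w 0.495 g 62.3 q [ 0.21  0.13  1.98  0.02  0.5  -1.61]
 shift units [-0.004 -0.001  0.019] turn units [ 0.007 -0.012  0.002]
time: 26.25
ee_pos: [0.5527, 0.21, 0.1414]
force: [0.7, -0.3, -2.9]
time: 26.5
ee_pos: [0.5532, 0.2101, 0.1402]
force: [0.6, 1.2, -2.5]
t 26.5 tcp [0.5532 0.2101 0.1402] deck mm [ 140.7 -144.    46.9] F deck [-0.5  1.  -2.6] w 0.497 g 62.3 q [ 0.21  0.14  1.98  0.02  0.5  -1.61]
 shift units [-0.003 -0.    -0.001] turn units [ 0.006 -0.009  0.001]
```

```bash
python3 -m handwheel '[[0,0,0.007,0,0,0,0.3],[0,0,0,0,0,0,0.3],[0,0,0,0,0,0,0.3]]'|sed -n '1p;2p;4p'
python3 -m handwheel '[[0,0,0.005,0,0,0,0.3],[0,0,0,0,0,0,0.3],[0,0,0,0,0,0,0.3]]'|sed -n '1p;2p;4p'
python3 -c "
from h import *
show(deck=[141,-144,47])"
```

```text
time: 26.75
ee_pos: [0.5534, 0.2101, 0.14]
force: [-3.8, -2.3, 2.3]
time: 27.0
ee_pos: [0.5534, 0.2102, 0.14]
force: [-8.9, -3.1, 7.4]
t 27.0 tcp [0.5534 0.2102 0.14  ] deck mm [ 140.7 -143.9   46.5] F deck [-4.4 -1.  11.1] w 0.495 g 64.2 q [ 0.21  0.14  1.98  0.02  0.5  -1.61]
 shift units [-0.002 -0.001 -0.004] turn units [ 0.006 -0.012  0.005]
```

```bash
python3 -m handwheel '[[0,0,-0.004,0,0,0,0.3],[0,0,0,0,0,0,0.45],[0,0,0,0,0,0,0.55],[0,0,0,0,0,0,0.75],[0,0,0,0,0,0,0.75],[0,0,0,0,0,0,0.75],[0,0,-0.08,0,0,0,0.75],[0,0,-0.2,0,0,0,0.6],[0,0,-0.33,0,0,0,0],[0.1,0,-0.3,0,0,0,0],[0.2,0,-0.1,0,0,0,0],[0.1,0,0,0,0,0,0]]'|sed -n '1p;4p'
python3 -c "
from h import *
show(deck=[95,-280,110])"
cat > m.py <<'E'
from h import *
from rig import grab_frame
import sys
a=[]
f=grab_frame("side")["frame"]; cv2.imwrite(f"pics/{sys.argv[1]}_side.png",f); g=grab_frame("top")["frame"]; cv2.imwrite(f"pics/{sys.argv[1]}_top.png",g)
D=deckR(YAW)
for x,y in((46,-46),(46,-140),(141,-50),(141,-144)):
    w=O+D.apply(np.array([x,y,46])/1e3); o={}
    for n,im in(("side",f),("top",g)):
        c=proj(n,w)
        for _ in range(3): c,k=dark(im,c,5,60)
        o[n]=c
    p,r=tri(o); print((x,y),"meas deck",(D.inv().apply(p-O)*1e3).round(1),r,o["side"].round(1),o["top"].round(1))
E
python3 m.py rel3
```

```text
time: 28.0
force: [0.6, 0.0, -1.4]
t 28.0 tcp [0.4538 0.1869 0.2242] deck mm [  94.2 -143.8  170.7] F deck [-0.2 -0.1 -1.5] w 0.04 g 0.0 q [ 0.21 -0.24  2.14  0.02  0.71 -1.61]
 shift units [-0.003 -1.135  0.505] turn units [0.008 0.068 0.007]
(46, -46) meas deck [ 45.8 -46.5  46.9] [ 0.3 -0.  -0.1  0.3] [255.6 187.3] [261.3 246.1]
(46, -140) meas deck [  35.2 -145.1   63.3] [-2.6  0.2  0.7 -2.5] [267.1 199.9] [284.3 247.5]
(141, -50) meas deck [140.4 -48.8  45.9] [ 0.5 -0.1 -0.1  0.5] [271.3 172.1] [255.8 225.6]
(141, -144) meas deck [ 139.9 -142.1   44.6] [ 0.7 -0.1 -0.2  0.6] [283.3 183.9] [278.3 220.2]
```

```bash
python3 -m handwheel '[[0,-0.25,0,0,0.07,0,0],[0,-0.33,0,0,0,0,0],[0,-0.33,0,0,0,0,0],[0,-0.22,0.1,0,0,0,0],[0,0,0.25,0,0,0,0],[0,0,0.15,0,0,0,0],[0,0,0,0,0,0,0],[0,0,0,0,0,0,0]]'|sed -n '1p;4p'
python3 -c "
from h import *
show(deck=[95,-280,55])"; python3 m.py pre
```

```text
time: 28.77
force: [-0.5, -0.4, -0.3]
t 28.77 tcp [0.5143 0.0614 0.1673] deck mm [  91.9 -279.8  106.3] F deck [-0.7 -0.3  0. ] w -0.005 g 0.0 q [-0.16 -0.07  2.13  0.32  0.63 -2.18]
 shift units [-0.03  -0.002  0.427] turn units [ 0.015 -0.106 -0.007]
(46, -46) meas deck [ 59.7 -50.7  81.6] [ 1.1 -0.1 -0.3  1. ] [253.5 181.9] [261.3 246.1]
(46, -140) meas deck [  55.4 -145.3   60.4] [-0.8  0.1  0.2 -0.8] [269.2 196.9] [283.6 241.2]
(141, -50) meas deck [145.  -50.7  56.9] [ 0.6 -0.1 -0.1  0.5] [271.1 170.3] [255.8 225.6]
(141, -144) meas deck [ 130.  -138.    34.6] [ 2.1 -0.3 -0.6  2. ] [280.8 186.3] [278.3 220.3]
```

```bash
python3 -m handwheel '[[-0.03,0,0.15,0,-0.1,0,0],[0,0,0.15,0,0,0,0],[0,0,0.1,0,0,0,0],[0,0,0.025,0,0,0,0],[0,0,0,0,0,0,0],[0,0.05,0,0,0,0,0],[0,0,0,0,0,0,0],[0,0,0,0,0,0,0]]'|sed -n '1p;4p'
python3 -c "
from h import *
show(deck=[95,-260,55])"
```

```text
time: 29.53
force: [0.1, 0.0, -0.8]
t 29.53 tcp [0.541  0.0745 0.1271] deck mm [  96.9 -273.2   57. ] F deck [-0.3  0.  -0.7] w 0.0 g 0.0 q [-0.11  0.07  2.1   0.36  0.5  -2.2 ]
 shift units [0.016 0.11  0.017] turn units [0.004 0.045 0.015]
```

```bash
python3 -m handwheel '[[0.01,0.02,0.01,0,0.04,0.01,0],[0,0.02,0,0,0,0,0],[0,0.02,0,0,0,0,0],[0,0.02,0,0,0,0,0],[0,0.015,0,0,0,0,0],[0,0.015,0,0,0,0,0],[0,0,0,0,0,0,0]]'|sed -n '1,2p;4p'
python3 -m handwheel '[[0,0.015,0,0,0,0,0],[0,0.015,0,0,0,0,0],[0,0.015,0,0,0,0,0],[0,0.015,0,0,0,0,0],[0,0,0,0,0,0,0]]'|sed -n '1,2p;4p'
python3 -c "
from h import *
show(deck=[95,-240,55])"
```

```text
time: 30.12
ee_pos: [0.5371, 0.0871, 0.1242]
force: [-0.1, 0.9, 1.1]
time: 30.53
ee_pos: [0.5357, 0.0937, 0.1243]
force: [0.4, -1.6, -0.3]
t 30.53 tcp [0.5357 0.0937 0.1243] deck mm [  94.9 -253.2   54.9] F deck [-0.2 -1.7 -0.2] w -0.0 g 1.1 q [-0.07  0.07  2.1   0.32  0.49 -2.11]
 shift units [-0.001  0.11  -0.   ] turn units [ 0.002 -0.014 -0.006]
```

```bash
python3 -m handwheel '[[0,0.02,0,0,0,0,0],[0,0.02,0,0,0,0,0],[0,0.02,0,0,0,0,0],[0,0.02,0,0,0,0,0],[0,0.02,0,0,0,0,0],[0,0.02,0,0,0,0,0],[0,0.02,0,0,0,0,0],[0,0.02,0,0,0,0,0],[0,0,0,0,0,0,0]]'|sed -n '1,2p;4p'
python3 -c "
from h import *
show(deck=[95,-205,55])"
```

```text
time: 31.28
ee_pos: [0.5311, 0.1131, 0.1243]
force: [0.6, -1.4, -1.1]
t 31.28 tcp [0.5311 0.1131 0.1243] deck mm [  94.8 -233.3   55. ] F deck [-0.3 -1.5 -1.1] w 0.004 g 0.6 q [-0.02  0.07  2.11  0.27  0.48 -2.03]
 shift units [-0.001  0.236 -0.   ] turn units [ 0.013 -0.016 -0.006]
```

```bash
python3 -m handwheel '[[0,0.02,0,0,0,0,0],[0,0.02,0,0,0,0,0],[0,0.02,0,0,0,0,0],[0,0.02,0,0,0,0,0],[0,0.02,0,0,0,0,0],[0,0,0,0,0,0,0]]'|sed -n '1,2p;4p'
python3 -m handwheel '[[0,0.01,0,0,0,0,0],[0,0.01,0,0,0,0,0],[0,0.01,0,0,0,0,0],[0,0,0,0,0,0,0]]'|sed -n '1,2p;4p'
python3 -m handwheel '[[0,0.01,0,0,0,0,0],[0,0.01,0,0,0,0,0],[0,0,0,0,0,0,0]]'|sed -n '1,2p;4p'
python3 -c "
from h import *
show(deck=[95,-205,55])"
```

```text
time: 31.78
ee_pos: [0.5284, 0.1247, 0.1243]
force: [0.5, -1.0, -1.7]
time: 32.12
ee_pos: [0.5277, 0.1277, 0.1243]
force: [1.3, -2.6, -1.1]
time: 32.37
ee_pos: [0.5273, 0.1294, 0.1244]
force: [1.3, -6.3, -0.7]
t 32.37 tcp [0.5273 0.1294 0.1244] deck mm [  94.9 -216.6   55. ] F deck [-0.5 -6.4 -0.5] w 0.002 g 3.4 q [ 0.03  0.07  2.11  0.23  0.47 -1.95]
 shift units [-0.001  0.097 -0.   ] turn units [-0.008 -0.014 -0.004]
```

```bash
for i in 1; do :; done
python3 -m handwheel '[[0,0.01,0,0,0,0,0],[0,0.01,0,0,0,0,0],[0,0,0,0,0,0,0]]'|sed -n '2p;4p'
python3 -m handwheel '[[0,0.01,0,0,0,0,0],[0,0,0,0,0,0,0]]'|sed -n '2p;4p'
python3 -c "
from h import *
show(deck=[95,-205,55])"
```

```text
ee_pos: [0.5269, 0.1312, 0.1243]
force: [-0.4, -9.9, -0.2]
ee_pos: [0.5268, 0.132, 0.1244]
force: [1.3, -11.6, -0.4]
t 32.78 tcp [0.5268 0.132  0.1244] deck mm [  94.9 -214.    55. ] F deck [ -1.4 -11.5   0.4] w -0.005 g 5.8 q [ 0.03  0.07  2.11  0.22  0.46 -1.94]
 shift units [-0.001  0.075 -0.   ] turn units [-0.025 -0.011 -0.   ]
```

```bash
python3 -m handwheel '[[0,0.01,0,0,0,0,0],[0,0.01,0,0,0,0,0],[0,0,0,0,0,0,0]]'|sed -n '2p;4p'
python3 -m handwheel '[[0,0.01,0,0,0,0,0],[0,0,0,0,0,0,0]]'|sed -n '2p;4p'
python3 -c "
from h import *
show(deck=[95,-205,55])"
```

```text
ee_pos: [0.5266, 0.1327, 0.1244]
force: [-0.0, -20.7, 0.7]
ee_pos: [0.5265, 0.1328, 0.1244]
force: [-0.5, -25.4, 0.3]
t 33.2 tcp [0.5265 0.1328 0.1244] deck mm [  94.9 -213.1   55. ] F deck [ -5.3 -24.6   3.4] w -0.001 g 12.7 q [ 0.04  0.07  2.11  0.2   0.46 -1.92]
 shift units [-0.001  0.067 -0.   ] turn units [-0.074 -0.008  0.015]
```

```bash
python3 -m handwheel '[[0,0.01,0,0,0,0,0],[0,0,0,0,0,0,0],[0,0,0,0,0,0,0]]'|sed -n '2p;4p'
python3 -m handwheel '[[0,0.008,0,0,0,0,0],[0,0,0,0,0,0,0],[0,0,0,0,0,0,0]]'|sed -n '2p;4p'
python3 -c "
from h import *
show(deck=[95,-205,55])"
python3 - <<'E'
from h import *
from rig import grab_frame
g=grab_frame("top")["frame"]; cv2.imwrite("pics/push_top.png",g)
D=deckR(YAW)
for x,y in((46,-46),(46,-138),(140,-46),(140,-138)):
    c=proj("top",O+D.apply(np.array([x,y,46])/1e3))
    for _ in range(3): c,k=dark(g,c,5,60)
    # intersect ray with plane z_deck=46
    s=least_squares(lambda v:proj("top",O+D.apply(np.array([v[0],v[1],46])/1e3))-c,[x,y]); print(c.round(1),s.x.round(1))
E
```

```text
ee_pos: [0.5265, 0.133, 0.1244]
force: [-1.2, -31.3, 1.0]
ee_pos: [0.5265, 0.1331, 0.1244]
force: [-0.2, -34.5, 2.2]
t 33.7 tcp [0.5265 0.1331 0.1244] deck mm [  94.9 -212.8   55. ] F deck [ -5.9 -33.6   6. ] w 0.001 g 17.2 q [ 0.04  0.07  2.11  0.19  0.46 -1.91]
 shift units [-0.001  0.065 -0.   ] turn units [-0.105 -0.006  0.018]
[261.1 246.2] [ 46.2 -46.1]
[282.9 241.1] [  46.4 -139.1]
[255.1 226.5] [139.4 -46.1]
[277.2 221.5] [ 138.7 -138. ]
```

```bash
python3 -m handwheel '[[0,-0.02,0,0,0,0,0],[0,-0.02,0,0,0,0,0],[0,-0.04,0,0,0,0,0],[0,-0.1,0,0,0,0,0],[0,0,0,0,0,0,0],[0,0,-0.2,0,0,0,0],[0,0,-0.33,0,0,0,0],[0,0,-0.33,0,0,0,0],[0,-0.3,-0.2,0,0,0,0],[0,-0.33,0,0,0,0,0],[0,-0.33,0,0,0,0,0],[0,-0.33,0,0,0,0,0]]'|sed -n '1,2p;4p'
python3 -m handwheel '[[0,-0.3,0,0,0,0,0],[0,-0.3,0,0,0,0,0],[0,0,0,0,0,0,0],[0,0,0,0,0,0,0]]'|sed -n '1,2p;4p'
python3 m.py fin
python3 - <<'E'
import cv2,numpy as np
a=cv2.resize(cv2.imread("pics/fin_side.png")[150:250,230:330],None,fx=4,fy=4,interpolation=cv2.INTER_CUBIC)
b=cv2.resize(cv2.imread("pics/fin_top.png")[190:265,230:330],None,fx=4,fy=4,interpolation=cv2.INTER_CUBIC)
c=cv2.imread("pics/fin_side.png")[140:390,190:440]; d=cv2.imread("pics/fin_top.png")[130:300,230:480]
cv2.imwrite("pics/fin.png",np.hstack([np.vstack([a,cv2.resize(c[100:],(400,200))[:200]]),np.vstack([b,np.zeros((300,400,3),np.uint8)])]))
E
```

```text
time: 34.75
ee_pos: [0.5041, -0.0462, 0.2354]
force: [1.1, 0.7, -0.6]
time: 35.08
ee_pos: [0.5206, -0.1172, 0.2336]
force: [-0.4, 0.3, 1.1]
(46, -46) meas deck [ 33.7 -40.2  34.2] [ 1.6 -0.1 -0.4  1.5] [253. 190.] [261.  246.3]
(46, -140) meas deck [  31.1 -133.4   30.7] [ 1.6 -0.2 -0.4  1.6] [264.5 202.8] [282.8 241.3]h.py:12: RuntimeWarning: invalid value encountered in divide
  return np.array([(w*X).sum(),(w*Y).sum()])/w.sum(), int((w>0).sum())
Traceback (most recent call last):
  File "m.py", line 11, in <module>
    for _ in range(3): c,k=dark(im,c,5,60)
                           ~~~~^^^^^^^^^^^
  File "h.py", line 10, in dark
    x,y=map(int,np.round(xy)); g=cv2.cvtColor(img,cv2.COLOR_BGR2GRAY)[y-r:y+r+1,x-r:x+r+1].astype(float)
    ^^^
ValueError: cannot convert float NaN to integer
```

View pics/fin.png

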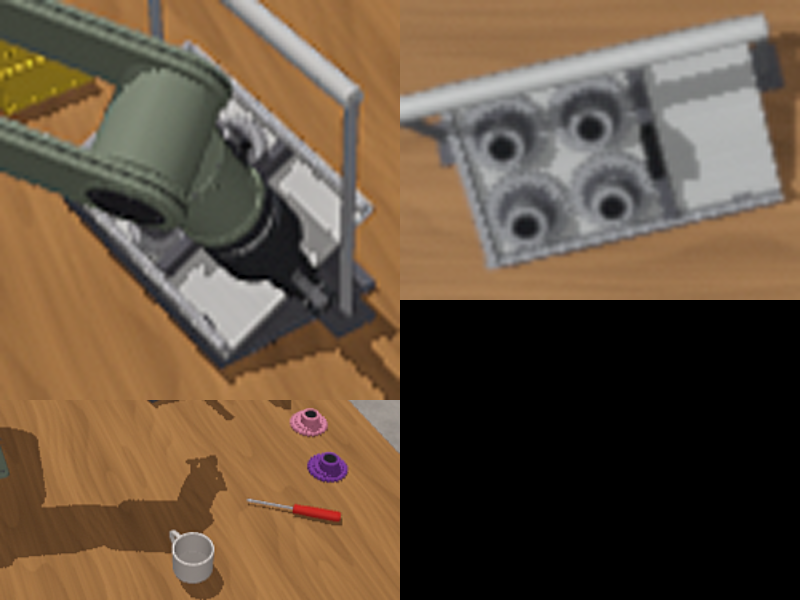

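The top view shows the four necks in a 2×2 grid at about (527,225), (612,206), (502,147) and (592,127), with the bar against the right-hand pair. The pink and purple look-alikes, the driver and the mug are where they were, and the arm is clear of everything.

```bash
python3 -c "
from rig import job
print(job.finish_job())"
```

```text
the job is handed in; nothing more can be done
None
```

The job is handed in at about 35 s: the three loose cassettes lie big disc down in a two-by-two grid with the fourth, and the bar was pushed up to about 34 N, stopped moving, and was let go; a last top-camera measurement of the lower row showed about 1 mm between its two cassettes, which I put down to measuring error.

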